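# Turn the instrument carousel to bring the jar forceps to the front

### The arm

A 6-joint arm with a two-finger parallel gripper is mounted at the origin on the work surface. World frame = base frame: x ahead of the robot, y to its left, z up, the work surface at z = 0. Lengths are in m, angles in rad, forces in N, time in s.
With the tool pointing down it reaches from about 0.3 to 0.775 m from the base axis. Payload 14.6 kg.
Tool frame: the origin (TCP) lies on the mounting face of the last link; the fingertips stand 173 mm ahead of it and the grasp point (between the pads) lies 155 mm ahead of it; z points along the fingers, y is the line along which they close (so a half turn about z gives the same grasp; the last joint's range is limited). The gripper opens to 85 mm and grips with 20 to 120 N. Pads are 22 mm wide; open, the fingers measure 114 mm over their backs; the gripper's body (76 mm by 85 mm) begins 54 mm behind the grasp point. The pads swing forward as they close: fully open they stand 13 mm farther back than shut.
Start: joints at [-1.378, 0.3, 1.521, -0, 1.321, -0.067], TCP at [0.141, -0.532, 0.405] pointing down, gripper open.
Joint ranges: [-3.03, 3.03], [-0.79, 2.21], [0.23, 2.52], [-1.04, 4.18], [0, 3.07], [-2.55, 2.55]. Speed limits (rad/s): [2.22, 2.22, 2.57, 3.14, 3.14, 3.14].

### API

Orientations are given as a unit quaternion [x, y, z, w].
In Python, from rig import arm, optics, spotter gives the robot as it stands.
- The arm moves only by the shell command python3 -m creep 'ROWS' [OPENING] [FORCE]. ROWS is JSON, a list of rows, each a list of 6 numbers: the shift along the tool's x, y, z in m, then the turn, a rotation vector about the tool's x, y, z in rad. A call has 1 to 12 rows; each row is the pose to reach, as a shift and turn from the pose commanded when the call began, along the tool's axes at that moment; what a row does not reach only later rows make up. A row lasts 1/8 s, in which the tool goes at most 62.5 mm and 10.7 degrees, less where a joint would pass 70% of its speed; a pose out of reach is approached as far as the arm can. A call with a gripper value outside its range is refused whole. OPENING is the opening, from 0 (shut) to 1 (fully open), set as the call begins (- or left out, the last holds). The fingers move at their own pace and stop on an object; FORCE is the grip in N (left out, the last holds). Time passes only in rows, so rows that repeat a pose let the fingers close. It gives the time, the measured TCP pose, the force, the opening and the grip force at its end, in the units of the state.
- arm.get_state(): the state, without advancing time (a new reading comes with each control period).
- optics.snapshot(name): name is "side" or "top" or "wrist"; returns (picture, depth): 400x640x3 uint8, blue, green, red; 400x640 float32, m along the optical axis (not along the pixel's ray), 0 where there is no reading.
- optics.camera_model(name): a dict with "intrinsics" (3x3 intrinsics, pixels), "extrinsics" (4x4, takes a point from world to camera coordinates). Camera axes: x right, y down, z forward; pixel columns grow to the right and rows downward; lengths in m; the calibration is good to about 2 mm. A picture is of the moment at which its call begins: read the wrist's pose just before it. camera_model takes no time and is no camera call; for the wrist camera it gives the pose at the moment of the call.
- arm.hand_in(): hands the job in; it is judged then, once.
Trained networks look in the newest picture that a camera, given by its name, has taken for a name from the list of things; names that differ only in an ending like _2 or _b are one class to them, and where a whole thing is asked for, a point or a joint stands for the part that bears it (a point fixed in the world has none). Each returns a list of dicts, best first, with "score" (0 to 1); they miss things now and then, are a little off and sometimes report something else, mostly with a low value. They report only what shows in the picture. A call takes as long as a camera call. They do not tell look-alikes from the thing itself.
- spotter.find_in(camera, label): "rect" ([left, top, right, bottom] in pixels, round what is visible of it).
- spotter.landmark_of(camera, label): "position" ([column, row] in pixels: a listed point, or the origin of a listed thing).
The state is a dict: "time_s": time; "joints": joint angles; "joint_vel": joint speeds; "effort": joint torques, N m; "position": TCP position; "tool_rot": TCP orientation; "ft_force": force on the tool from outside, world axes, zero at the start; "ft_torque": the same for the moment, N m; "width": opening from 0.0 (shut) to 1.0 (fully open); "gripper_force": force on a finger pad.
Only numpy, scipy, OpenCV 4.12 (cv2) and the standard library are available. Lean on these libraries where they do the work, as an engineer would, in place of code of your own. Each camera call takes 0.05 s, during which the arm holds its last target. There are 200 camera calls.

### The job

With closed fingertips against its edge, gently push the turntable of the instrument carousel round until the steel jar with the ring-handled forceps standing in it is at the front, in line with the middle of the sloping card holder on the stand. Either way round will do. Do not touch, lift or upset anything standing on the turntable, leave the other things on the table where they are, and back away when the jar is in place.

Things in the scene. Friction and masses are not known exactly. Their poses are not given: they have to be found in the camera images.
- stand: the carousel's fixed grey stand: a square plate 250 mm wide, 10 mm thick, with a short pedestal. Origin on the table, on the turntable's vertical axis. Its own -x is its FRONT, marked by a sloping steel card holder (110 mm wide, 125 to 235 mm in front of the axis, nowhere over 37 mm above the table). It may be turned by up to 0.4 rad.
- turntable (a joint): angle of the turntable on the stand, rad, anticlockwise positive from above; no stops, stays where it is left (bearing friction 0.18 N m: about 1 N at the edge moves it). At 0 the centres of its six finger notches lie at 0, 60, 120, 180, 240 and 300 degrees from the stand's +x; they turn with it.
- turntable_top (a point): centre of the turntable's top face, 75 mm above the table, on the axis. The turntable is a grey disc 20 mm thick, edge radius 174 mm, with six equal finger notches in its edge: 18 mm deep (floor at radius 156 mm), 68 mm wide, open above, below and outwards. Things stand loose on its rubber mat, none reaching past 115 mm from the axis.
- forceps_jar: the jar to bring to the front: open steel jar 54 mm across (57 at the lip) and 105 mm high with crossed forceps standing in it, whose two finger rings, 53 mm wide over both, reach 178 mm above its underside. Origin: centre of its underside. Stands loose on the turntable, about 70 mm from the axis.
- empty_jar: same steel jar without forceps, 105 mm high, loose on the turntable. Origin: centre of its underside.
- lidded_jar: steel jar 59 mm across with a knobbed lid, 81 mm high, loose on the turntable. Origin: centre of its underside.
- gallipot: small open steel bowl 58 mm across, 34 mm high, loose on the turntable. Origin: centre of its underside.
- screw_box: small rectangular steel box 52 x 38 x 31 mm, loose on the turntable. Origin: centre of its underside.
- kidney_dish: loose steel kidney dish 215 mm long, 36 mm high, to the left near the robot; not to be disturbed. Origin: underside, within its outline.
- bone_mallet: loose steel mallet 195 mm long, 32 mm high, to the right near the robot; not to be disturbed. Origin: under the handle, 72 mm from the head's middle.
- retractor: loose steel retractor, a strip 150 x 22 mm with upturned ends up to 34 mm high, to the right; not to be disturbed. Origin: middle of its underside.
- steel_bowl: loose steel bowl 90 mm across, 42 mm high, to the left; not to be disturbed. Origin: centre of its underside.
Mind the look-alikes: they are no part of the job. What is shaped like the empty_jar but pink is not meant.

How it is judged:
On the way:
1. the fingers push on the turntable (contact force between the fingers and turntable above 0.3 N), for 0.04 s.
At the end, for the whole second after the job is handed in: the forceps jar is in front of the axis, within 20 mm either side of the line from the axis to the card holder's middle (about 15 degrees); turntable at rest; all five things upright on it within 125 mm of its axis; the others within 20 mm of their starts (x of forceps_jar in the frame of stand below -0.05 m and y of forceps_jar in the frame of stand between -0.02 and 0.02 m and velocity of joint turntable between -0.05 and 0.05 rad/s and angle between each of forceps_jar, empty_jar, lidded_jar, gallipot, screw_box's own z axis and vertical below 0.1 rad and horizontal distance between each of forceps_jar, empty_jar, lidded_jar, gallipot, screw_box and stand below 0.125 m and height (world z) of forceps_jar between 0.068 and 0.085 m and height (world z) of empty_jar between 0.068 and 0.085 m and height (world z) of lidded_jar between 0.068 and 0.085 m and height (world z) of gallipot between 0.068 and 0.085 m and height (world z) of screw_box between 0.068 and 0.085 m and distance of each of kidney_dish, bone_mallet, retractor, steel_bowl from where it was at the start of the episode below 0.02 m); the robot touches nothing.
It fails at once if something standing on the turntable is touched by the fingers or the arm (contact force between any of the fingers, the arm and forceps_jar above 0.5 N or contact force between any of the fingers, the arm and empty_jar above 0.5 N or contact force between any of the fingers, the arm and lidded_jar above 0.5 N or contact force between any of the fingers, the arm and gallipot above 0.5 N or contact force between any of the fingers, the arm and screw_box above 0.5 N).
It fails at once if something on the turntable is lifted or tipped (height (world z) of any of forceps_jar, empty_jar, lidded_jar, gallipot, screw_box above 0.095 m or angle between any of forceps_jar, empty_jar, lidded_jar, gallipot, screw_box's own z axis and vertical above 0.3 rad).
It fails at once if the turntable is gripped or pushed hard (over 30 N) (contact force between the fingers and turntable above 30 N).
It fails at once if the turntable is flung round (over 3 rad/s) (velocity of joint turntable above 3 rad/s or velocity of joint turntable below -3 rad/s).
It fails at once if a thing beside the carousel is moved more than 20 mm (distance of any of kidney_dish, bone_mallet, retractor, steel_bowl from where it was at the start of the episode above 0.02 m).
It also fails if it takes over 64 s, if anything falls off the work surface, if the arm or the gripper's body presses on something with over 40 N, if the wrist force passes 120 N, or if a joint passes its speed limit or range.

## Working session

There is one attempt and no reset: what is moved stays moved. The work goes in short steps, Python scripts to look and compute and a shell command to move; the robot and the scene stay as the last step left them, time stands still between calls to the robot, and variables do not carry over. Pictures are saved under pics/ and viewed, at most 10 in all, crops included, and the job is handed in when it is done.

```bash
mkdir -p pics; ls; cat > h.py <<'E'
import numpy as np, cv2
from rig import arm, optics, spotter
def cam(n):
    m=optics.camera_model(n); return np.array(m["intrinsics"]),np.array(m["extrinsics"])
def at_depth(n,u,v,d):
    K,E=cam(n); p=np.linalg.inv(K)@[u,v,1]*d; return (np.linalg.inv(E)@[*p,1])[:3]
def at_z(n,u,v,z):
    K,E=cam(n); Ei=np.linalg.inv(E); r=Ei[:3,:3]@np.linalg.inv(K)@[u,v,1]; o=Ei[:3,3]
    return o+r*(z-o[2])/r[2]
def proj(n,P):
    K,E=cam(n); q=K@(E@[*P,1])[:3]; return q[:2]/q[2]
E
python3 - <<'E'
from h import *
s=arm.get_state(); print(s)
for n in("top","side"):
    p,d=optics.snapshot(n); cv2.imwrite(f"pics/{n}0.png",p); np.save(f"pics/{n}0.npy",d)
    for l in ["stand","turntable_top","forceps_jar","empty_jar","lidded_jar","gallipot","screw_box","kidney_dish","bone_mallet","retractor","steel_bowl"]:
        r=spotter.landmark_of(n,l)
        z=0.075 if l in("turntable_top","forceps_jar","empty_jar","lidded_jar","gallipot","screw_box") else 0
        print(n,l,[(np.round(x["position"]),round(x["score"],2),at_z(n,*x["position"],z).round(3)) for x in r[:3]])
E
```

```text
pics
{'time_s': 0.0, 'joints': array([-1.37762071e+00,  3.00513236e-01,  1.52161600e+00,  7.07775448e-06,
        1.32070299e+00, -6.66070254e-02]), 'joint_vel': array([-0.00178023, -0.00149406, -0.00040516, -0.00059417, -0.00191408,
        0.00018674]), 'effort': array([ 1.59507268e-03, -5.43500161e+01, -3.61795092e+01,  1.66835804e-06,
        3.94098664e-03,  1.67659874e-05]), 'position': array([ 0.14126634, -0.53151447,  0.4040833 ]), 'tool_rot': array([ 9.91575900e-01,  1.29525483e-01, -3.57751770e-05, -6.18762238e-04]), 'ft_force': array([ 0.76559334, -0.32594044, -0.09401482]), 'ft_torque': array([-0.04692132,  0.02491213,  0.00655584]), 'gripper_force': 0.0, 'width': 1.0006182277167972}
top stand [(array([306., 182.]), 0.63, array([0.592, 0.043, 0.   ]))]
top turntable_top [(array([303., 179.]), 0.97, array([0.587, 0.049, 0.075]))]
top forceps_jar [(array([282., 171.]), 0.71, array([0.609, 0.116, 0.075]))]
top empty_jar [(array([393., 163.]), 0.93, array([ 0.647, -0.225,  0.075])), (array([303., 158.]), 0.92, array([0.653, 0.051, 0.075])), (array([209., 184.]), 0.82, array([
[... 1127 characters left out ...]
llipot [(array([314., 194.]), 0.76, array([0.541, 0.008, 0.075]))]
side screw_box [(array([304., 214.]), 0.54, array([0.525, 0.094, 0.075])), (array([300., 186.]), 0.42, array([ 0.598, -0.009,  0.075])), (array([342., 135.]), 0.37, array([ 0.614, -0.332,  0.075]))]
side kidney_dish [(array([318., 344.]), 0.59, array([ 0.321,  0.384, -0.   ])), (array([198., 274.]), 0.43, array([0.694, 0.36 , 0.   ])), (array([317., 192.]), 0.39, array([ 0.582, -0.084, -0.   ]))]
side bone_mallet [(array([421., 164.]), 0.76, array([ 0.333, -0.403,  0.   ]))]
side retractor [(array([345., 136.]), 0.52, array([ 0.652, -0.441,  0.   ]))]
side steel_bowl [(array([198., 273.]), 0.82, array([0.698, 0.36 , 0.   ]))]
```

```bash
python3 - <<'E'
import cv2
a=cv2.imread("pics/top0.png")[90:310,170:490]; cv2.imwrite("pics/t0c.png",cv2.resize(a,(800,550),interpolation=cv2.INTER_CUBIC))
a=cv2.imread("pics/side0.png")[100:380,150:470]; cv2.imwrite("pics/s0c.png",cv2.resize(a,(680,595),interpolation=cv2.INTER_CUBIC))
E
```

```text
(no output)
```

View pics/t0c.png

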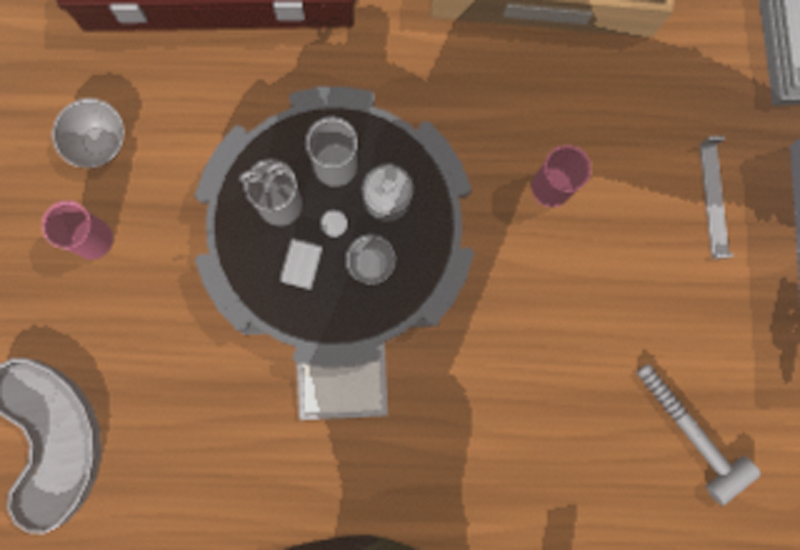

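View pics/s0c.png

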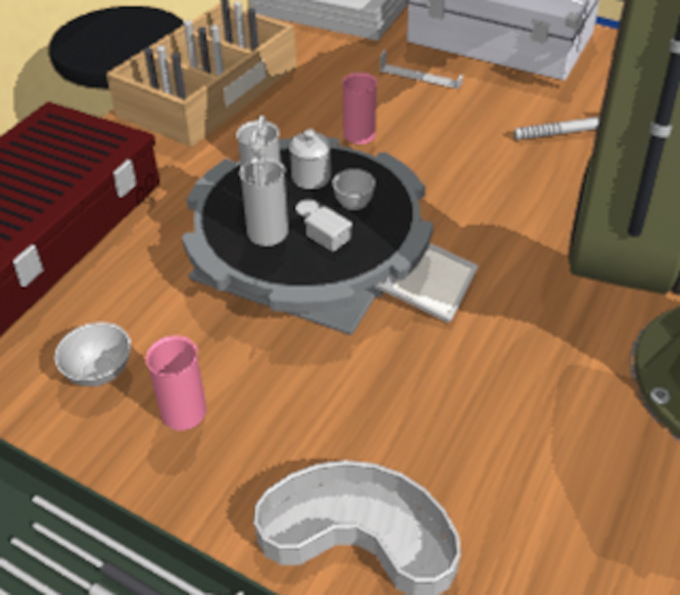

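The top view shows x upward and y to the left. The disc is centred at crop pixel (334,222), with the forceps jar at (272,190) and the card holder at the bottom at (342,390). Teeth sit at the top and bottom, so the notches are at about 30° + 60k. The side view confirms the layout.

```bash
cat > fit.py <<'E'
from h import *
from scipy.optimize import least_squares
def cloud(n,d):
    K,E=cam(n); v,u=np.nonzero(d>0); z=d[v,u]
    P=np.linalg.inv(K)@np.stack([u,v,np.ones_like(u)])*z; Ei=np.linalg.inv(E)
    return (Ei[:3,:3]@P).T+Ei[:3,3],u,v
if __name__=="__main__":
    p=cv2.imread("pics/top0.png"); d=np.load("pics/top0.npy"); P,u,v=cloud("top",d)
    c=np.array([.587,.049]); q=P[:,:2]-c; r=np.hypot(*q.T)
    m=(r<.2)&(abs(P[:,2]-.075)<.01); D=P[m,:2]; print("disc z",np.median(P[m,2]),m.sum())
    # model mask match
    g=(r<.22); X=P[g,:2]; Y=(abs(P[g,2]-.075)<.01)|(P[g,2]>.07)
    def score(cx,cy,ph):
        w=X-[cx,cy]; R=np.hypot(*w.T); a=np.angle(np.exp(6j*(np.arctan2(w[:,1],w[:,0])-ph)))/6
        M=(R<.174)&~((R>.156)&(abs(R*np.sin(a))<.034)); return np.mean(M==Y)
    best=max((score(x,y,f),x,y,f) for x in np.arange(.57,.605,.0025) for y in np.arange(.03,.065,.0025) for f in np.radians(np.arange(0,60,3)))
    print(best, np.degrees(best[3])); c=np.array(best[1:3])
    # card holder: bright, greyish, in front
    col=p[v,u].astype(int); q=P[:,:2]-c
    m=(col.max(1)-col.min(1)<40)&(col.min(1)>110)&(P[:,2]<.05)&(q[:,0]<-.12)&(q[:,0]>-.27)&(abs(q[:,1])<.12)
    H=P[m]; mid=np.array(cv2.minAreaRect(H[:,:2].astype(np.float32))[0]); print(m.sum(),cv2.minAreaRect(H[:,:2].astype(np.float32)),H[:,2].min(),H[:,2].max())
    f=mid-c; print("front deg",np.degrees(np.arctan2(f[1],f[0])),np.hypot(*f))
    m=(np.hypot(*q.T)<.13)&(P[:,2]>.15); print("tall",[ (x.round(3)) for x in P[m][:,:2][::12]])
    for j in ([.607,.118],):
        w=np.array(j)-c; print("jar deg",np.degrees(np.arctan2(w[1],w[0])),np.hypot(*w))
E
python3 fit.py
```

```text
disc z 0.07446862244797803 7788
(np.float64(0.9931810193321617), np.float64(0.5874999999999996), np.float64(0.047500000000000014), np.float64(0.5759586531581288)) 33.0
743 ((0.4008967876434326, 0.06581933796405792), (0.1823144108057022, 0.10493893921375275), 82.58830261230469) -0.004424093912906768 0.03563610001563089
front deg 174.3930864648552 0.1875002853470666
tall [array([0.686, 0.054]), array([0.685, 0.037]), array([0.682, 0.034]), array([0.682, 0.037]), array([0.684, 0.047]), array([0.68 , 0.035]), array([0.667, 0.073]), array([0.665, 0.074]), array([0.653, 0.022]), array([0.64 , 0.069]), array([0.639, 0.03 ]), array([0.617, 0.092]), array([0.631, 0.127]), array([0.638, 0.065]), array([0.64 , 0.031]), array([0.632, 0.106]), array([0.635, 0.039]), array([0.614, 0.105]), array([0.635, 0.039]), array([0.612, 0.102]), array([0.605, 0.121]), array([0.606, 0.129]), array([0.601, 0.135]), array([0.615, 0.091]), array([0.613, 0.091]), array([0.604, 0.113]), array([0.609, 0.14 ]), array([ 0.615, -0.021]), array([ 0.613, -0.018]), array([0.595, 0.092]), array([0.595, 0.092]), array([0.583, 0.12 ]), array([0.582, 0.118])]
jar deg 74.53878225955779 0.07314711204141974
```

```bash
python3 - <<'E'
from fit import *
c=np.array([.5875,.0475])
for n,d0 in (("top",0),):
  d=np.load("pics/top0.npy")
  for (x,y) in ((300,418),(387,414),(343.5,416),(343,390),(300,365),(385,362)):
    u,v=170+x/2.5,90+y/2.5; dd=d[int(v)-1,int(u)]
    w=at_z(n,u,v,.02); f=w[:2]-c
    print((u,v),w.round(3),"deg",np.degrees(np.arctan2(f[1],f[0]))%360,np.hypot(*f).round(3),at_depth(n,u,v,dd).round(3))
s=arm.get_state(); print(s["position"])
from scipy.spatial.transform import Rotation as R
print(R.from_quat(s["tool_rot"]).as_matrix().round(3))
E
```

```text
(290.0, 257.2) [0.35  0.084 0.02 ] deg 171.19208536241737 0.24 [0.35  0.085 0.006]
(324.8, 255.6) [ 0.358 -0.024  0.02 ] deg 197.2193935820124 0.241 [ 0.358 -0.024  0.017]
(307.4, 256.4) [0.354 0.03  0.02 ] deg 184.1962819817437 0.234 [0.354 0.031 0.011]
(307.2, 246.0) [0.386 0.032 0.02 ] deg 184.38985422273447 0.202 [0.386 0.032 0.016]
(290.0, 236.0) [0.416 0.087 0.02 ] deg 167.11621794534142 0.176 [0.414 0.083 0.072]
(324.0, 234.8) [ 0.422 -0.019  0.02 ] deg 202.05843341114823 0.178 [ 0.423 -0.02  -0.004]
[ 0.14130063 -0.53153197  0.40466503]
[[ 0.966  0.257  0.   ]
 [ 0.257 -0.966 -0.   ]
 [ 0.     0.    -1.   ]]
```

```bash
cat > rows.py <<'E'
from h import *
C=np.array([.5875,.0475])
def rows(wps):
    "wps: (x,y,z,yaw_deg of tool x) -> tool-frame rows"
    s=arm.get_state(); from scipy.spatial.transform import Rotation as R
    M=R.from_quat(s["tool_rot"]).as_matrix(); p=s["position"]; y0=np.arctan2(M[1,0],M[0,0])
    print("now",p.round(4),np.degrees(y0).round(1),s["ft_force"].round(1),s["time_s"],"r/deg",np.hypot(*(p[:2]-C)).round(4),np.degrees(np.arctan2(*(p[:2]-C)[::-1]))%360)
    for x,y,z,a in wps:
        t=M.T@(np.array([x,y,z])-p); w=-np.angle(np.exp(1j*(np.radians(a)-y0)))
        print("[%.3f,%.3f,%.3f,0,0,%.3f],"%(*t,w))
def pol(r,deg,z,off=-90):
    a=np.radians(deg); return (*(C+r*np.array([np.cos(a),np.sin(a)])),z,deg+off)
E
python3 -c "
from rows import *
rows([pol(.205,153,.404),pol(.205,153,.223),pol(.177,153,.223)])"
```

```text
now [ 0.1413 -0.5315  0.4047] 14.9 [-0.2 -0.7 -1.1] 1.2 r/deg 0.731 232.3823189365565
[0.427,-0.582,0.001,0,0,-0.840],
[0.427,-0.582,0.182,0,0,-0.840],
[0.448,-0.563,0.182,0,0,-0.840],
```

```bash
python3 -m creep '[[0.427,-0.582,0,0,0,-0.84],[0.427,-0.582,0,0,0,-0.84],[0.427,-0.582,0,0,0,-0.84],[0.427,-0.582,0,0,0,-0.84],[0.427,-0.582,0,0,0,-0.84],[0.427,-0.582,0,0,0,-0.84],[0.427,-0.582,0,0,0,-0.84],[0.427,-0.582,0,0,0,-0.84],[0.427,-0.582,0,0,0,-0.84],[0.427,-0.582,0,0,0,-0.84],[0.427,-0.582,0,0,0,-0.84],[0.427,-0.582,0,0,0,-0.84]]' 0 20
python3 -m creep '[[0,0,0,0,0,0],[0,0,0,0,0,0]]'
python3 - <<'E'
from rows import *
rows([pol(.205,153,.404),pol(.205,153,.223),pol(.177,153,.223)])
p,d=optics.snapshot("wrist"); cv2.imwrite("pics/w1.png",p)
E
```

```text
time_s: 2.7
position: [0.4048, 0.1432, 0.4046]
tool_rot: [0.852, 0.524, 0.0, -0.0]
ft_force: [0.4, -1.2, -0.0]
width: -0.001
gripper_force: 0.0
time_s: 2.95
position: [0.4043, 0.1403, 0.4046]
tool_rot: [0.853, 0.523, -0.0, 0.0]
ft_force: [-0.1, -0.5, -1.1]
width: 0.004
gripper_force: 0.0
now [0.4043 0.1403 0.4046] 63.0 [-0.1 -0.5 -1.1] 2.95 r/deg 0.2054 153.14775468383004
[0.001,0.000,0.001,0,0,0.000],
[0.001,0.000,0.182,0,0,0.000],
[0.001,0.028,0.182,0,0,0.000],
```

View pics/w1.png

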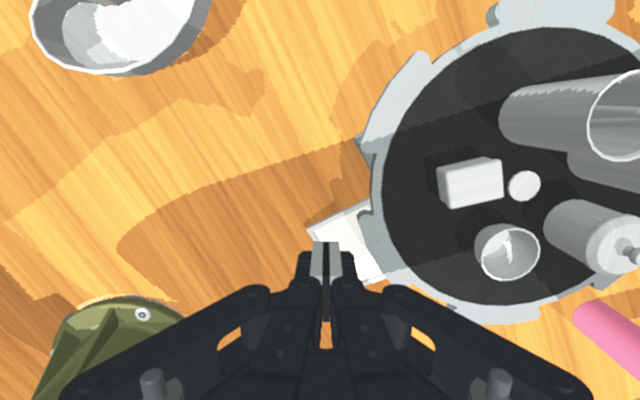

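The fingertips show at about (327,245), closed. The notch to use is near (370,175), between the tooth ending at (360,145) and the one at (375,230). I'll check the fitted notch against this image by projection.

```bash
python3 - <<'E'
from rows import *
p=cv2.imread("pics/w1.png")
for th in range(93,260,60):
    for dr,col in((.156,(0,0,255)),(.174,(0,255,0))):
        for dl in(-.034,.034):
            P=pol(dr,th+np.degrees(dl/dr),.075)[:3]; u=proj("wrist",P); cv2.circle(p,tuple(int(x) for x in u),4,col,-1)
P=pol(.177,153,.075)[:3]; cv2.circle(p,tuple(int(x) for x in proj("wrist",P)),5,(255,0,0),-1)
cv2.imwrite("pics/w1b.png",p)
E
```

```text
(no output)
```

View pics/w1b.png

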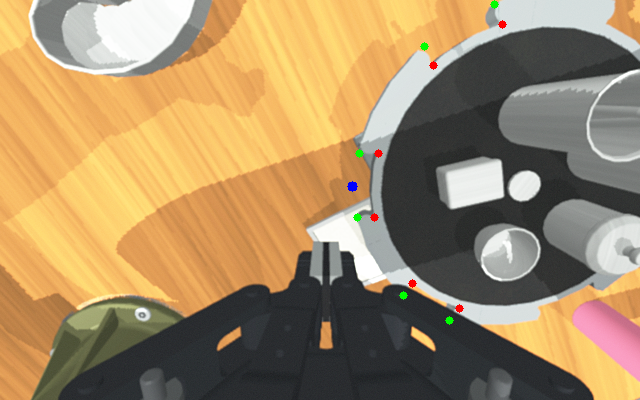

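The fitted corners match the real notch edges to within 3 mm. Next I descend outside the edge and slide into the notch.

```bash
python3 -m creep '[[0,0,0.04,0,0,0],[0,0,0.09,0,0,0],[0,0,0.13,0,0,0],[0,0,0.165,0,0,0],[0,0,0.182,0,0,0],[0,0,0.182,0,0,0],[0,0.01,0.182,0,0,0],[0,0.02,0.182,0,0,0],[0,0.028,0.182,0,0,0],[0,0.028,0.182,0,0,0]]'
python3 -c "
from rows import *
rows([pol(.176,153+a,.223) for a in range(3,37,3)])"
```

```text
time_s: 4.25
position: [0.4299, 0.1276, 0.2229]
tool_rot: [0.853, 0.522, 0.0, 0.0]
ft_force: [-0.1, -0.1, 0.5]
width: 0.001
gripper_force: 0.0
now [0.4299 0.1276 0.2229] 63.0 [-0.1 -0.1  0.5] 4.25 r/deg 0.1768 153.06016731168447
[-0.009,0.001,-0.000,0,0,-0.053],
[-0.018,0.002,-0.000,0,0,-0.105],
[-0.027,0.003,-0.000,0,0,-0.158],
[-0.036,0.005,-0.000,0,0,-0.210],
[-0.045,0.007,-0.000,0,0,-0.262],
[-0.054,0.009,-0.000,0,0,-0.315],
[-0.063,0.012,-0.000,0,0,-0.367],
[-0.071,0.016,-0.000,0,0,-0.419],
[-0.080,0.020,-0.000,0,0,-0.472],
[-0.088,0.024,-0.000,0,0,-0.524],
[-0.096,0.029,-0.000,0,0,-0.576],
[-0.103,0.034,-0.000,0,0,-0.629],
```

```bash
python3 -m creep '[[-0.004,0,0,0,0,-0.026],[-0.009,0.001,0,0,0,-0.052],[-0.013,0.001,0,0,0,-0.078],[-0.018,0.002,0,0,0,-0.105],[-0.022,0.002,0,0,0,-0.131],[-0.026,0.003,0,0,0,-0.157],[-0.031,0.004,0,0,0,-0.183],[-0.036,0.005,0,0,0,-0.21],[-0.04,0.006,0,0,0,-0.236],[-0.045,0.007,0,0,0,-0.262],[-0.049,0.008,0,0,0,-0.288],[-0.054,0.009,0,0,0,-0.315]]'
python3 -c "
from rows import *
rows([])
print(arm.get_state()['ft_force'])
p,d=optics.snapshot('top'); cv2.imwrite('pics/t2.png',p)
for l in ('forceps_jar','turntable_top'):
  for x in spotter.landmark_of('top',l)[:2]: w=at_z('top',*x['position'],.075); print(l,x['score'],w,np.degrees(np.arctan2(*(w[:2]-C)[::-1])))
rows([pol(.176,171+a,.223) for a in (9,18,27)])
"
```

```text
time_s: 5.75
position: [0.413, 0.0754, 0.2228]
tool_rot: [0.759, 0.651, 0.0, 0.0]
ft_force: [0.6, 1.3, 0.2]
width: 0.003
gripper_force: 0.5
now [0.413  0.0754 0.2228] 81.2 [0.6 1.3 0.2] 5.75 r/deg 0.1767 170.90594784022556
[0.6051958  1.34203346 0.23088734]
forceps_jar 0.84 [0.59626759 0.11222763 0.075     ] 82.28603299547883
turntable_top 0.64 [0.59074116 0.04943875 0.075     ] 30.886381701521845
now [0.413  0.0755 0.2228] 81.0 [0.1 0.4 0.3] 5.9 r/deg 0.1767 170.88333941285245
[-0.028,0.003,-0.000,0,0,-0.156],
[-0.055,0.009,-0.000,0,0,-0.313],
[-0.080,0.020,-0.000,0,0,-0.470],
```

```bash
python3 -m creep '[[-0.006,0,0,0,0,-0.035],[-0.012,0,0,0,0,-0.07],[-0.018,0.001,0,0,0,-0.105],[-0.025,0.002,0,0,0,-0.14],[-0.031,0.003,0,0,0,-0.175],[-0.037,0.004,0,0,0,-0.209],[-0.043,0.005,0,0,0,-0.244],[-0.049,0.007,0,0,0,-0.279],[-0.054,0.009,0,0,0,-0.314],[-0.06,0.011,0,0,0,-0.349],[-0.066,0.013,0,0,0,-0.384],[-0.072,0.015,0,0,0,-0.419]]'
python3 -m creep '[[-0.006,0,0,0,0,-0.035],[-0.012,0,0,0,0,-0.07],[-0.018,0.001,0,0,0,-0.105],[-0.025,0.002,0,0,0,-0.14],[-0.031,0.003,0,0,0,-0.175],[-0.037,0.004,0,0,0,-0.209],[-0.043,0.005,0,0,0,-0.244],[-0.049,0.007,0,0,0,-0.279],[-0.054,0.009,0,0,0,-0.314],[-0.06,0.011,0,0,0,-0.349],[-0.066,0.013,0,0,0,-0.384],[-0.072,0.015,0,0,0,-0.419]]'
python3 -c "
from rows import *
rows([])
p,d=optics.snapshot('top'); cv2.imwrite('pics/t3.png',cv2.resize(p[90:310,170:490],(800,550)))
for x in spotter.landmark_of('top','forceps_jar')[:2]: w=at_z('top',*x['position'],.075); print(x['score'],w,np.degrees(np.arctan2(*(w[:2]-C)[::-1])))
"
```

```text
time_s: 7.4
position: [0.4166, 0.0022, 0.2227]
tool_rot: [0.608, 0.794, 0.0, 0.0]
ft_force: [0.8, 0.4, 0.3]
width: 0.0
gripper_force: 0.4
time_s: 8.9
position: [0.4499, -0.0634, 0.2226]
tool_rot: [0.429, 0.903, -0.0, -0.0]
ft_force: [-2.1, -0.0, -0.7]
width: -0.001
gripper_force: 0.4
now [ 0.4499 -0.0634  0.2226] 129.1 [-2.1 -0.  -0.7] 8.9 r/deg 0.1768 218.8720580056272
0.76 [0.53880013 0.10203474 0.075     ] 131.7650585410673
```

View pics/t3.png

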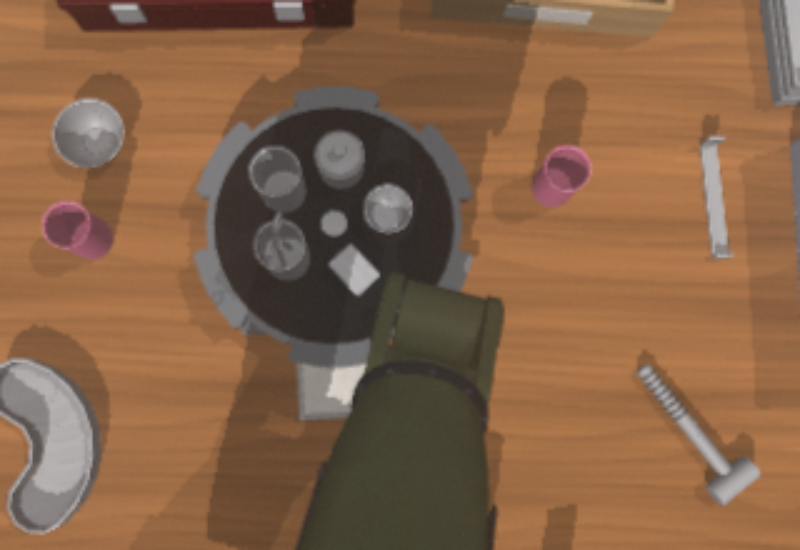

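Jar, fingers and disc turn together as planned, with the jar near crop pixel (280,250), about 132°. Roughly 52° remain.

```bash
python3 -m creep '[[-0.006,0,0,0,0,-0.035],[-0.012,0,0,0,0,-0.07],[-0.018,0.001,0,0,0,-0.105],[-0.025,0.002,0,0,0,-0.14],[-0.031,0.003,0,0,0,-0.175],[-0.037,0.004,0,0,0,-0.209],[-0.043,0.005,0,0,0,-0.244],[-0.049,0.007,0,0,0,-0.279],[-0.054,0.009,0,0,0,-0.314],[-0.06,0.011,0,0,0,-0.349],[-0.066,0.013,0,0,0,-0.384],[-0.072,0.015,0,0,0,-0.419]]'
python3 -m creep '[[-0.006,0,0,0,0,-0.035],[-0.012,0,0,0,0,-0.07],[-0.018,0.001,0,0,0,-0.105],[-0.025,0.002,0,0,0,-0.14],[-0.031,0.003,0,0,0,-0.175],[-0.037,0.004,0,0,0,-0.209],[-0.043,0.005,0,0,0,-0.244],[-0.049,0.007,0,0,0,-0.279],[-0.054,0.009,0,0,0,-0.314],[-0.06,0.011,0,0,0,-0.349],[-0.066,0.013,0,0,0,-0.384],[-0.072,0.015,0,0,0,-0.419]]'
python3 -c "
from rows import *
rows([])
for n in ('top','side'):
  p,d=optics.snapshot(n); cv2.imwrite('pics/%s4.png'%n,cv2.resize(p[90:310,170:490],(800,550)))
  for x in spotter.landmark_of(n,'forceps_jar')[:2]: w=at_z(n,*x['position'],.075); print(x['score'],w,np.degrees(np.arctan2(*(w[:2]-C)[::-1])))
"
```

```text
time_s: 10.5
position: [0.5068, -0.1097, 0.2226]
tool_rot: [0.233, 0.973, -0.0, -0.0]
ft_force: [-1.0, -0.0, -0.2]
width: -0.002
gripper_force: 0.4
time_s: 12.0
position: [0.5782, -0.1289, 0.2227]
tool_rot: [0.024, 1.0, 0.0, -0.0]
ft_force: [-1.3, 0.6, 0.7]
width: 0.002
gripper_force: 0.5
now [ 0.5782 -0.1289  0.2227] 177.2 [-1.3  0.6  0.7] 12.0 r/deg 0.1766 266.9829122080603
0.73 [0.52121371 0.05672547 0.075     ] 172.07668672667234
0.97 [0.50534908 0.06401306 0.075     ] 168.63450311110978
```

View pics/top4.png

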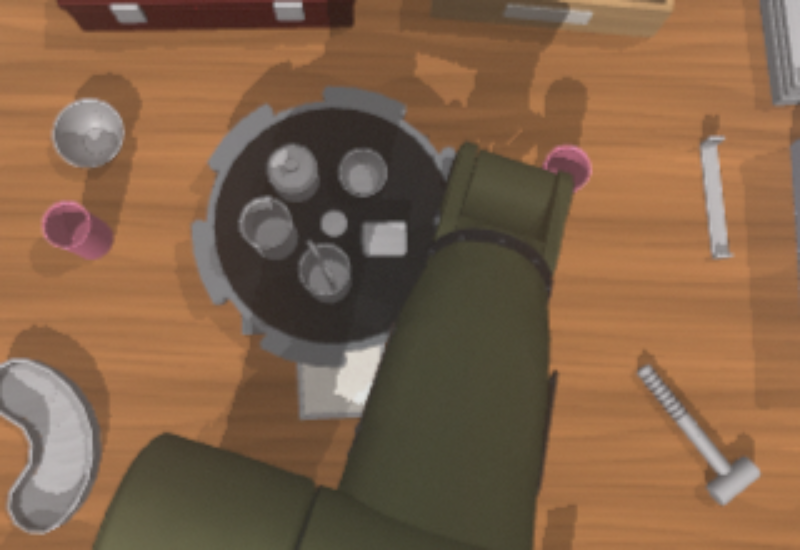

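```bash
python3 - <<'E'
from rows import *
for nm,x,y,z in (("jar0",272,183,.18),("jar4",325,271,.18),("pink base",568,168,.105)):
    w=at_z("top",170+x/2.5,90+y/2.5,z); f=w[:2]-C; print(nm,w.round(3),np.degrees(np.arctan2(f[1],f[0]))%360,np.hypot(*f))
from fit import cloud
p,d=optics.snapshot("top"); P,u,v=cloud("top",d); q=P[:,:2]-C; R=np.hypot(*q.T); A=np.degrees(np.arctan2(q[:,1],q[:,0]))
m=(R<.195)&(R>.145)&(A>30)&(A<175)
def sc(f):
    a=np.angle(np.exp(6j*np.radians(A[m]-f)))/6; M=(R[m]<.174)&~((R[m]>.156)&(abs(R[m]*np.sin(a))<.034)); return np.mean(M==(P[m,2]>.065))
print(max((sc(f),f) for f in range(0,60)))
E
```

```text
jar0 [0.61  0.113 0.18 ] 70.66820355897667 0.06908486585092695
jar4 [0.514 0.051 0.18 ] 177.42424157982146 0.0735196699812657
pink base [ 0.657 -0.231  0.105] 283.9548706589459 0.28724253578075387
(np.float64(0.9809183064997018), 19)
```

The depth fit gives 106° of rotation so far. The jar is at about 175–177° and the front is at 184°, so I push about 9° more, back off the wall and lift straight up.

```bash
python3 -m creep '[[-0.004,0,0,0,0,-0.024],[-0.008,0,0,0,0,-0.048],[-0.012,0,0,0,0,-0.07],[-0.016,0.001,0,0,0,-0.094],[-0.02,0.001,0,0,0,-0.116],[-0.024,0.002,0,0,0,-0.138],[-0.024,0.002,0,0,0,-0.138],[-0.02,-0.001,0,0,0,-0.138],[-0.015,-0.003,0,0,0,-0.138],[-0.015,-0.003,0,0,0,-0.138]]'
python3 -m creep '[[0,0,-0.02,0,0,0],[0,0,-0.06,0,0,0],[0,0,-0.11,0,0,0],[0,0,-0.16,0,0,0],[0,0,-0.2,0,0,0],[0,0,-0.2,0,0,0]]'
python3 -c "
from rows import *
# retreat to right/front
rows([(.35,-.35,.42,177)])"
```

```text
time_s: 13.5
position: [0.5922, -0.133, 0.2228]
tool_rot: [-0.043, 0.999, 0.0, -0.0]
ft_force: [-0.2, -0.1, 0.0]
width: -0.002
gripper_force: 0.0
time_s: 14.25
position: [0.5922, -0.1326, 0.4277]
tool_rot: [-0.044, 0.999, -0.001, 0.004]
ft_force: [-0.5, 0.1, -0.9]
width: -0.002
gripper_force: 0.0
now [ 0.5922 -0.1326  0.4277] -175.0 [-0.5  0.1 -0.9] 14.25 r/deg 0.1801 271.5087207029535
[0.260,-0.195,0.006,0,0,0.140],
```

```bash
python3 -m creep '[[0.04,-0.03,0,0,0,0],[0.08,-0.06,0,0,0,0],[0.12,-0.09,0,0,0,0],[0.16,-0.12,0,0,0,0],[0.2,-0.15,0,0,0,0],[0.24,-0.19,0,0,0,0],[0.24,-0.19,0,0,0,0],[0.24,-0.19,0,0,0,0]]'
python3 -c "
from rows import *
rows([])
for n in ('top','side'):
  p,d=optics.snapshot(n); cv2.imwrite('pics/%s5.png'%n,cv2.resize(p[90:310,170:490],(800,550)))
  for l in ('forceps_jar','kidney_dish','bone_mallet','retractor','steel_bowl'):
    for x in spotter.landmark_of(n,l)[:1]: w=at_z(n,*x['position'],.075 if l[0]=='f' else 0); print(l,x['score'],w.round(3),np.degrees(np.arctan2(*(w[:2]-C)[::-1]))%360)
"
```

```text
time_s: 15.25
position: [0.3701, -0.3427, 0.4227]
tool_rot: [-0.043, 0.999, 0.0, -0.0]
ft_force: [0.4, -0.2, -0.4]
width: 0.0
gripper_force: 0.0
now [ 0.3701 -0.3427  0.4227] -175.0 [ 0.4 -0.2 -0.4] 15.25 r/deg 0.4466 240.87820792893677
forceps_jar 0.89 [0.516 0.043 0.075] 183.85656907744237
kidney_dish 0.59 [0.319 0.39  0.   ] 128.160015502097
bone_mallet 0.56 [ 0.348 -0.409  0.   ] 242.37113790336969
retractor 0.56 [ 0.654 -0.451  0.   ] 277.6180346779135
steel_bowl 0.8 [0.689 0.366 0.   ] 72.25748149265779
forceps_jar 0.95 [0.511 0.059 0.075] 171.3332406490289
kidney_dish 0.73 [0.316 0.386 0.   ] 128.80896465119486
bone_mallet 0.57 [ 0.338 -0.403  0.   ] 241.00450787312406
retractor 0.69 [ 0.656 -0.438  0.   ] 277.998640889645
steel_bowl 0.64 [0.69  0.358 0.   ] 71.75201472191091
```

View pics/top5.png

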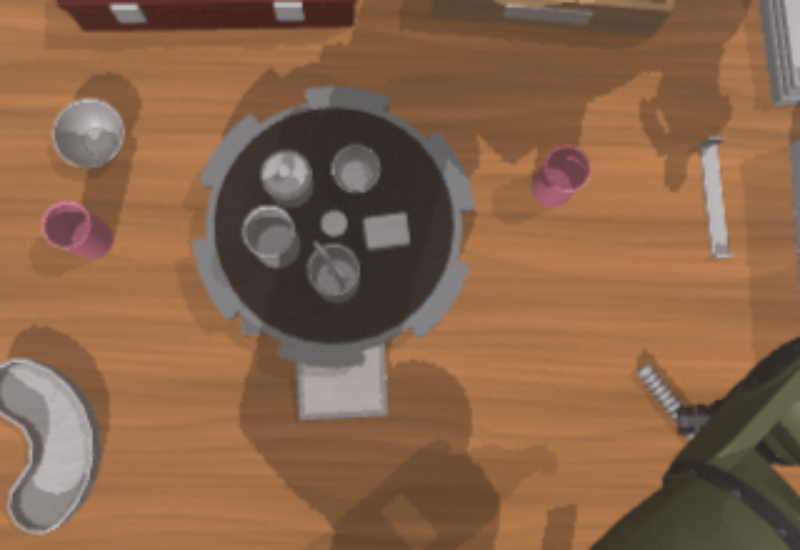

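View pics/side5.png

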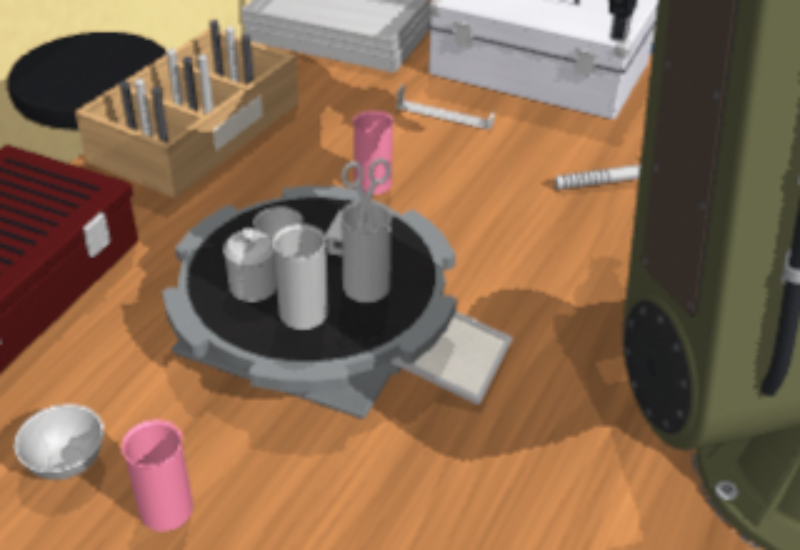

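```bash
python3 - <<'E'
from rows import *
for n,x,y,z in (("top",333,271,.18),("side",367,209,.18),("side",367,290,.075),("side",505,342,.02),("side",484,400,.02)):
    w=at_z(n,170+x/2.5,90+y/2.5,z); f=w[:2]-C; print(n,w.round(3),np.degrees(np.arctan2(f[1],f[0]))%360,np.hypot(*f).round(3))
E
```

```text
top [0.514 0.042 0.18 ] 184.2400375840322 0.073
side [0.517 0.035 0.18 ] 190.34747958348964 0.072
side [0.509 0.048 0.075] 179.49978174525617 0.078
side [ 0.354 -0.004  0.02 ] 192.38270204367706 0.239
side [0.339 0.091 0.02 ] 170.14768087390954 0.252
```

Both cameras put the jar within about 8 mm of the front line at 184°. Everything is upright and the other items are unmoved, so I'm handing in.

```bash
python3 -c "
from rig import arm
print(arm.hand_in())"
```

```text
the job is handed in; nothing more can be done
None
```

I pushed the turntable about 113° anticlockwise with closed fingertips, so the forceps jar now stands at the front, within about 8 mm of the card holder's centre line by both cameras; all five items look upright, the other table items measured within about 1 cm of their starts, the arm is backed away, and the job is handed in (no verdict was returned).

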